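Fill the jar through the sprung funnel gate and hold the gate open

TASK

Fill the clear jar under the funnel stand: with the funnel's bottom gate still shut, tip all four cap nuts out of the hand scoop into the funnel, then stand the scoop back down upright on the bench. Then lift the gate's lever by its knob until the gate is 60 degrees open, so that all four nuts drop into the jar, and finish while still holding it there; the gate springs shut if let go. Leave the heatsink, the solder reel and the paste bottle where they are.

Things in the scene. Friction and masses are not known exactly. Their poses are not given: they have to be found in the camera images.
- stand: Fixed filling stand: grey base plate 112x84x8 mm (x=-0.032 to 0.08), column at its +x end, steel funnel on top, spout below, jar under it. Origin on the bench below the funnel's axis; z up; +x runs from the lever past the funnel to the column. The shut gate closes the throat (46 mm wide) at z=0.125 to 0.128; spout z=0.075 to 0.129, 74 mm wide. The gate and its lever are part of it.
- funnel_rim (a point): Centre of the funnel's round mouth, on the rim plane, 190 mm above the bench; mouth 123 mm inside, 131 mm outside. Axes as stand.
- gate (a joint): Angle of gate and lever (one rigid part), rad: 0 = shut, lever level, pointing to the stand's -x; it grows as the lever is lifted (about +y of the stand) and the flap inside swings down; 60 degrees = 1.047; stop at 1.4. A spring pulls it shut: 1.3 N at the knob when shut, 3.5 N at 60 degrees.
- gate_hinge (a point): Centre of the gate's hinge pin (pin along y of the stand), 24 mm to -x of the funnel's axis, z=0.125.
- gate_knob (a point): Centre of the black disc knob at the lever's end, 120 mm from the hinge pin: 28 mm diameter, 16 mm thick along the stand's y (grip it across this, from above); z=0.125 when shut. It can turn between the pads as the lever rises. The lever is a fork of 8 mm round bar: arms 92 mm apart beside the spout, a cross bar 32 mm from the knob's centre, a stem to the knob.
- scoop: Loose aluminium hand scoop, about 0.12 kg, with the four nuts in it. Origin on its underside below the grip tab; +x to its open spout, z up. Tab: upright, 30 mm along x, 12 mm thick along y, 95 mm high, centred on the origin. Tray from x=0.013 to 0.096, 54 mm wide, the last 28 mm narrowing to 40 mm, walls 24 mm high, floor 3 mm, front end open. Tilted 45 degrees spout-down the nuts slide out.
- scoop_grip (a point): Point in the grip tab, 75 mm above the scoop's underside, to grip across the tab's 12 mm. Axes as scoop.
- scoop_spout (a point): Middle of the floor's front edge at the scoop's spout, 96 mm ahead of the tab's centre, 3 mm above the underside.
- jar: Loose clear jar standing between three pips on the stand's base under the spout: outer diameter 68 mm, inner 62 mm, 62 mm high, floor 4 mm; origin at the centre of its underside, z=0.008. 14 mm to +x (stand) of the funnel's axis. It need not be moved.
- nut0: Loose smooth steel hexagon cap nut, 16 mm across flats, 15 mm high, 15 g (one of four alike), at the start in the scoop; origin at the centre of its flat underside.
- nut1: Loose smooth steel hexagon cap nut, 16 mm across flats, 15 mm high, 15 g (one of four alike), at the start in the scoop; origin at the centre of its flat underside.
- nut2: Loose smooth steel hexagon cap nut, 16 mm across flats, 15 mm high, 15 g (one of four alike), at the start in the scoop; origin at the centre of its flat underside.
- nut3: Loose smooth steel hexagon cap nut, 16 mm across flats, 15 mm high, 15 g (one of four alike), at the start in the scoop; origin at the centre of its flat underside.
- heatsink: Bystander: finned aluminium heatsink 40x40x20 mm; origin under its centre.
- solder_reel: Bystander: small white reel of solder, 45 mm diameter, 35 mm high; origin under its centre.
- paste_jar: Bystander: white bottle with a red cap, 38 mm diameter, 50 mm high; origin under its centre. Beyond these bystanders, to the right, stands a fixed microscope, y=-0.14 to 0.12, up to 0.56 m high (eyepieces 0.41 m high at x=0.27): go round or over it.

How it is judged:
On the way, in this order (a step that is already met when the one before it is completed fails the run):
1. all four nuts lie in the funnel on the shut gate (z of nut0 in the frame of stand between 0.118 and 0.2 m and horizontal distance between each of nut0, nut1, nut2, nut3 and funnel_rim below 0.06 m and z of nut1 in the frame of stand between 0.118 and 0.2 m and z of nut2 in the frame of stand between 0.118 and 0.2 m and z of nut3 in the frame of stand between 0.118 and 0.2 m and value of joint gate below 0.1 rad), for 0.2 s.
2. the scoop stands upright on the bench, let go, while the gate is still shut (height (world z) of scoop below 0.008 m and angle between scoop's own z axis and vertical below 0.12 rad and contact force between the fingers and scoop below 0.1 N and value of joint gate below 0.1 rad), for 0.2 s.
At the end, for the whole second after the job is handed in: The gate is held still by the fingers at 60 degrees open, give or take 8; all four nuts are inside the jar, which stands upright in its place (within 15 mm); the scoop stands upright on the bench, let go (value of joint gate between 0.907 and 1.187 rad and velocity of joint gate between -0.1 and 0.1 rad/s and contact force between the fingers and stand above 0.5 N and z of nut0 in the frame of jar between -0.01 and 0.06 m and horizontal distance between each of nut0, nut1, nut2, nut3 and jar below 0.034 m and z of nut1 in the frame of jar between -0.01 and 0.06 m and z of nut2 in the frame of jar between -0.01 and 0.06 m and z of nut3 in the frame of jar between -0.01 and 0.06 m and angle between jar's own z axis and vertical below 0.1 rad and distance of jar from where it was at the start of the episode below 0.015 m and height (world z) of scoop below 0.008 m and angle between scoop's own z axis and vertical below 0.12 rad and contact force between the fingers and scoop below 0.1 N); the arm keeps its last pose, push and grip.
It fails at once if the heatsink is pushed more than 30 mm (distance of heatsink from where it was at the start of the episode above 0.03 m).
It fails at once if the solder reel is pushed more than 30 mm (distance of solder_reel from where it was at the start of the episode above 0.03 m).
It fails at once if the paste bottle is pushed more than 30 mm (distance of paste_jar from where it was at the start of the episode above 0.03 m).
It also fails if it takes over 72 s, if anything falls off the work surface, if the arm or the gripper's body presses on something with over 40 N, if the wrist force passes 120 N, or if a joint passes its speed limit or range.

ROBOT

A 6-joint arm with a two-finger parallel gripper is mounted at the origin on a cart in front of the work surface, level with it; the furniture and walls round the work are solid. World frame = base frame: x ahead of the robot, y to its left, z up, the work surface at z = 0. Lengths are in m, angles in rad, forces in N, time in s.
With the tool pointing down it reaches from about 0.35 to 0.975 m from the base axis. Payload 4.9 kg.
Tool frame: the origin (TCP) lies at the very end of the fingers, on their centre line; the grasp point (between the pads) lies 19 mm behind it; z points along the fingers, y is the direction in which the jaws open and shut (so a half turn about z gives the same grasp; the last joint's range is limited). The gripper opens to 85 mm and grips with 20 to 120 N. Pads are 22 mm wide; open, the fingers measure 114 mm over their backs; the gripper's body (76 mm by 85 mm) begins 54 mm behind the grasp point. The pads swing forward as they close: fully open they stand 13 mm farther back than shut.
Start: joints at [-1.314, 0.053, 1.613, -0, 1.476, -0.119], TCP at [0.229, -0.581, 0.231] pointing down, gripper open.
Joint ranges: [-3.01, 3.01], [-1.01, 2.22], [0.06, 2.58], [-1.02, 4.17], [0.09, 2.62], [-3.14, 3.14]. Speed limits (rad/s): [2.57, 2.57, 3.14, 3.14, 3.14, 3.14].

INTERFACE

Orientations are given as a rotation vector (axis times angle).
In Python, from cell import read_state, snapshot, camera_params, finish_job gives the robot as it stands.
- The arm moves only by the shell command python3 -m handwheel 'ROWS'. ROWS is JSON, a list that holds one entry, the list of rows, each a list of 7 numbers: the turn, a rotation vector about the world's x, y, z in degrees, then the shift along the world's x, y, z in mm, then the finger opening in mm, from 0 to 85.4. A call has 1 to 10 rows; each row is the pose to reach, as a shift and turn from the pose commanded when the call began; what a row does not reach only later rows make up. A row lasts 1/8 s, in which the tool goes at most 62.5 mm and 10.7 degrees, less where a joint would pass 70% of its speed; a pose out of reach is approached as far as the arm can. A call with a gripper value outside its range is refused whole. The fingers move at their own pace and stop on an object; the grip force is fixed at half the most. Time passes only in rows, so rows that repeat a pose let the fingers close. It gives the time, the measured TCP pose, the force and the opening at its end, in the units of the state.
- read_state(): the state, without advancing time (a new reading comes with each control period).
- snapshot(name): name is "scene" or "side" or "wrist"; returns the picture (384x512x3 uint8, red, green, blue); there is no depth.
- camera_params(name): a dict with "K" (3x3 intrinsics, pixels), "R" (3x3) and "t" (3): a world point X has camera coordinates R X + t. Camera axes: x right, y down, z forward; pixel columns grow to the right and rows downward; lengths in m; the calibration is good to about 2 mm. A picture is of the moment at which its call begins: read the wrist's pose just before it. camera_params takes no time and is no camera call; for the wrist camera it gives the pose at the moment of the call.
- finish_job(): hands the job in, once; it reports no verdict.
The state is a dict: "clock": time; "joints": joint angles; "qvel": joint speeds; "joint_torque": joint torques, N m; "tcp_pos": TCP position; "orientation": TCP orientation; "wrist_force": force on the tool from outside, world axes, zero at the start; "moment": the same for the moment, N m; "width": finger opening in m.
Only numpy, scipy, OpenCV 4.12 (cv2) and the standard library are available. Lean on these libraries where they do the work, as an engineer would, in place of code of your own. Each camera call takes 0.05 s, during which the arm holds its last target.

## Working session

There is one attempt and no reset: what is moved stays moved. The work goes in short steps, Python scripts to look and compute and a shell command to move; the robot and the scene stay as the last step left them, time stands still between calls to the robot, and variables do not carry over. Pictures are saved under pics/ and viewed, and the job is handed in when it is done.

```bash
mkdir -p pics; ls; python3 - <<'E'
from cell import *
import cv2,numpy as np
s=read_state();print(s)
for n in ("scene","side","wrist"):
    p=camera_params(n);print(n,np.round(p["K"],1).tolist(),np.round(p["R"],3).tolist(),np.round(p["t"],3).tolist())
    cv2.imwrite(f"pics/{n}0.png",snapshot(n)[:,:,::-1])
E
```

```text
pics
{'clock': 0.0, 'joints': array([-1.31399803e+00,  5.33386478e-02,  1.61429928e+00, -1.40783671e-06,
        1.47600553e+00, -1.18987795e-01]), 'qvel': array([ 1.23638726e-03,  1.03895870e-03,  1.00649405e-03,  1.48262219e-05,
       -1.49784755e-04, -1.76071671e-05]), 'joint_torque': array([-1.21643821e-03, -3.93693924e+01, -3.70175028e+01, -1.48644267e-04,
        7.16950977e-03, -7.68500740e-06]), 'tcp_pos': array([ 0.22922422, -0.5807738 ,  0.23007116]), 'orientation': array([-3.08429065e+00, -5.86434397e-01,  2.23846062e-04]), 'wrist_force': array([0.54832304, 0.072173  , 0.24723309]), 'moment': array([ 0.04005457,  0.00578352, -0.0370207 ]), 'width': 0.08528136185598993}
scene [[449.9, 0.0, 254.0], [0.0, 449.9, 192.2], [0.0, 0.0, 1.0]] [[-0.524, -0.852, 0.004], [-0.587, 0.357, -0.727], [0.618, -0.384, -0.687]] [0.428, 0.179, 0.834]
side [[374.2, 0.0, 252.0], [0.0, 374.2, 195.5], [0.0, 0.0, 1.0]] [[-0.827, -0.562, -0.019], [-0.265, 0.419, -0.868], [0.496, -0.713, -0.495]] [0.455, 0.082, 0.944]
wrist [[342.5, 0.0, 251.1], [0.0, 342.5, 190.9], [0.0, 0.0, 1.0]] [[0.367, -0.93, -0.002], [-0.886, -0.35, 0.305], [-0.284, -0.11, -0.952]] [-0.623, -0.039, 0.381]
```

View pics/scene0.png

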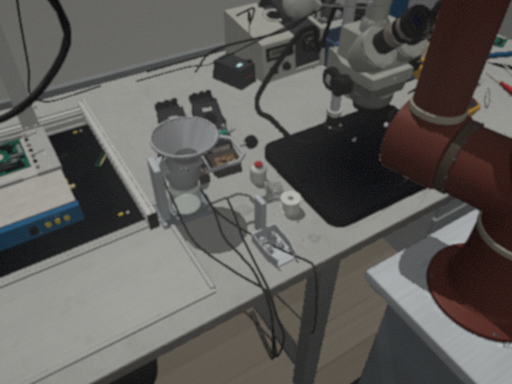

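View pics/side0.png

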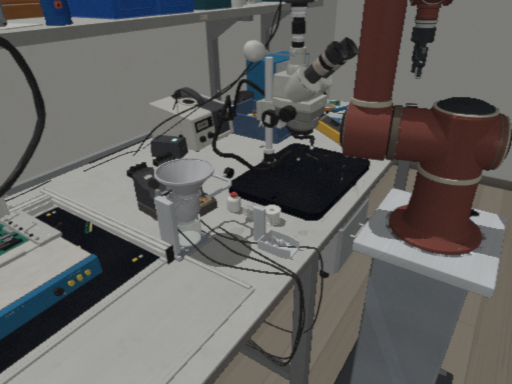

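View pics/wrist0.png

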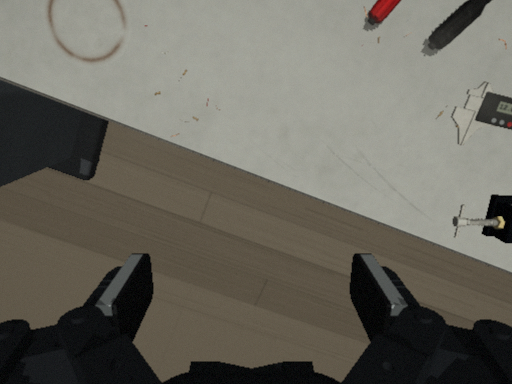

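```bash
cat > h.py <<'E'
import numpy as np,cv2
from cell import *
def ray(n,uv,P=None):
    p=P or camera_params(n);K,R,t=map(np.array,(p["K"],p["R"],p["t"]))
    d=R.T@np.linalg.solve(K,[uv[0],uv[1],1.]);return -R.T@t,d/np.linalg.norm(d)
def onz(n,uv,z,P=None):
    c,d=ray(n,uv,P);return c+d*(z-c[2])/d[2]
def tri(l):
    A=np.zeros((3,3));b=np.zeros(3);rs=[ray(*x) for x in l]
    for c,d in rs:
        M=np.eye(3)-np.outer(d,d);A+=M;b+=M@c
    X=np.linalg.solve(A,b);return X,[np.linalg.norm((np.eye(3)-np.outer(d,d))@(X-c)) for c,d in rs]
def proj(n,X):
    p=camera_params(n);q=np.array(p["R"])@X+p["t"];q=np.array(p["K"])@q;return q[:2]/q[2]
E
python3 - <<'E'
import cv2
a=cv2.imread('pics/scene0.png')[100:280,140:330];cv2.imwrite('pics/sc0z.png',cv2.resize(a,None,fx=3,fy=3,interpolation=cv2.INTER_CUBIC))
a=cv2.imread('pics/side0.png')[140:270,120:320];cv2.imwrite('pics/si0z.png',cv2.resize(a,None,fx=4,fy=4,interpolation=cv2.INTER_CUBIC))
E
```

```text
(no output)
```

View pics/sc0z.png

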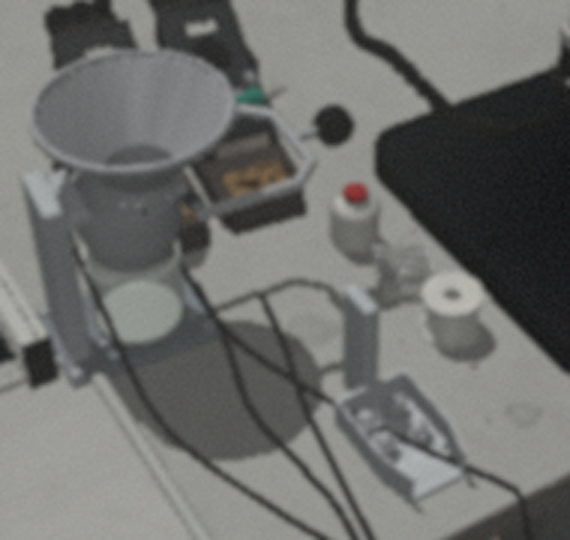

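View pics/si0z.png

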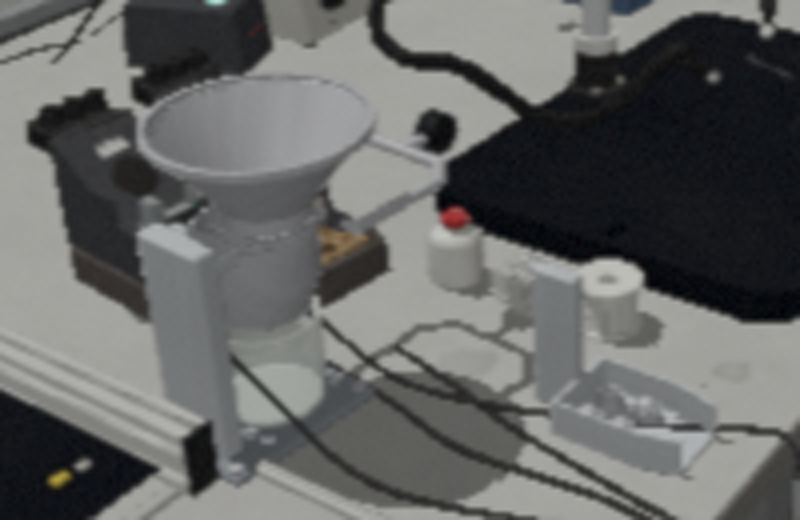

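```bash
python3 - <<'E'
from h import *
S=lambda u,v:("scene",(u/3+140-1/3,v/3+100-1/3)); D=lambda u,v:("side",(u/4+120-.375,v/4+140-.375))
for n,a,b in [("rim",S(136,113),D(258,130)),("knob",S(333,125),D(436,131)),("tabtop",S(361,297),D(556,268)),
 ("spoutL",S(416,500),D(683,470)),("spoutR",S(468,458),D(716,430)),("cap",S(355,192),D(456,217)),("reeltop",S(453,293),D(611,280)),("plate", S(77,377),D(235,475)),("coltop",S(45,182),D(180,243))]:
    X,e=tri([a,b]);print(n,np.round(X,4),np.round(e,4))
for n,uv,z in [("rim",(136,113),.19),("knob",(333,125),.125),("tabtop",(361,297),.095),("spL",(416,500),.003),("spR",(468,458),.003)]:
    print(n,onz(*S(*uv),z)[:2])
for n,uv,z in [("rim",(258,130),.19),("knob",(436,131),.125),("tabtop",(556,268),.095),("spL",(683,470),.003),("spR",(716,430),.003)]:
    print(n,onz(*D(*uv),z)[:2])
E
```

```text
rim [0.4812 0.3635 0.1822] [0.0001 0.0001]
knob [0.4662 0.2246 0.1278] [0.0002 0.0002]
tabtop [0.3363 0.2829 0.0977] [0.0006 0.0006]
spoutL [0.2405 0.2999 0.0042] [0.0003 0.0003]
spoutR [0.2481 0.2516 0.0018] [0.0036 0.0036]
cap [0.4715 0.202  0.0529] [0.0005 0.0005]
reeltop [0.356  0.1918 0.0369] [0.0013 0.0013]
plate [0.4508 0.4426 0.0053] [0.0002 0.0002]
coltop [0.4886 0.4271 0.1422] [0.004 0.004]
rim [0.47106721 0.36740402]
knob [0.4696966  0.22256292]
tabtop [0.33789539 0.28158962]
spL [0.24091735 0.2994091 ]
spR [0.25160154 0.25094724]
rim [0.46967168 0.37475291]
knob [0.46953582 0.22028132]
tabtop [0.33961736 0.27869935]
spL [0.24150649 0.29840221]
spR [0.24319841 0.25561338]
```

```bash
python3 -m handwheel '[[[0,0,0,0,0,200,85],[0,0,0,0,0,200,85],[0,0,0,90,180,440,85],[0,0,-19,90,180,440,85],[0,0,-19,90,180,440,85],[0,0,-19,90,180,440,85],[0,0,-19,90,180,440,85],[0,0,-19,90,180,440,85],[0,0,-19,90,180,440,85],[0,0,-19,90,180,440,85]]]'; python3 -c "
from h import *
print(np.round(read_state()['joints'],3))
S=lambda u,v:('scene',(u,v)); D=lambda u,v:('side',(u,v))
print(tri([S(412,22),D(345,50)]))"
```

```text
clock: 1.4
tcp_pos: [0.3195, -0.4017, 0.6705]
orientation: [-3.14, -0.07, 0.001]
wrist_force: [0.1, 0.0, -0.2]
width: 0.0849
[-1.044 -0.09   1.021 -0.     2.211  0.483]
(array([0.25390829, 0.06690351, 0.4191257 ]), [np.float64(0.005858113547119739), np.float64(0.005858113547119662)])
```

```bash
python3 -m handwheel '[[[0,0,0,80,400,0,85],[0,0,0,80,400,0,85],[0,0,0,80,400,0,85],[0,0,0,80,400,0,85],[0,0,0,80,400,0,85],[0,0,0,80,400,0,85],[0,0,0,20,660,0,85],[0,0,0,20,660,0,85],[0,0,0,20,660,0,85],[0,0,0,20,660,0,85]]]' && python3 -m handwheel '[[[0,0,0,0,20,-200,60],[0,0,0,0,20,-200,60],[0,0,0,0,20,-200,60],[0,0,0,0,20,-380,60],[0,0,0,0,20,-380,60],[0,0,0,0,20,-380,60],[0,0,0,0,20,-430,60],[0,0,0,0,20,-430,60],[0,0,0,0,20,-430,60]]]'; python3 - <<'E'
from h import *
print(np.round(read_state()['joints'],3))
for n in ("scene","side","wrist"): cv2.imwrite(f"pics/{n}1.png",snapshot(n)[:,:,::-1])
E
```

```text
clock: 2.65
tcp_pos: [0.3481, 0.2139, 0.6685]
orientation: [3.139, 0.067, -0.006]
wrist_force: [0.4, 0.5, -0.6]
width: 0.0851
clock: 3.78
tcp_pos: [0.3485, 0.2322, 0.2426]
orientation: [-3.14, -0.068, -0.002]
wrist_force: [0.6, 1.0, 0.7]
width: 0.0599
[ 0.41  -0.484  2.051 -0.     1.574  1.937]
```

View pics/wrist1.png

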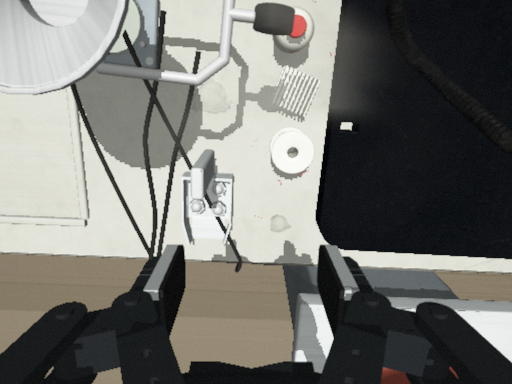

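View pics/scene1.png

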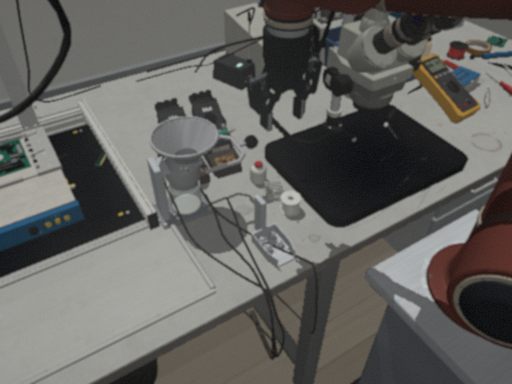

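```bash
python3 - <<'E'
from h import *
a=cv2.imread('pics/wrist1.png')[0:260,0:350];cv2.imwrite('pics/w1z.png',cv2.resize(a[100:260,130:340],None,fx=3.5,fy=3.5,interpolation=cv2.INTER_CUBIC))
cv2.imwrite('pics/w1y.png',cv2.resize(a[0:130,0:340],None,fx=2.3,fy=2.3,interpolation=cv2.INTER_CUBIC))
p=camera_params("wrist");print({k:np.round(v,4).tolist() for k,v in p.items()})
import pickle;pickle.dump(p,open('w1.pkl','wb'))
E
```

```text
{'K': [[342.4843, 0.0, 251.0615], [0.0, 342.4843, 190.8803], [0.0, 0.0, 1.0]], 'R': [[0.0442, -0.999, -0.0021], [-0.953, -0.0428, 0.2999], [-0.2997, -0.0112, -0.954]], 't': [0.2192, 0.3013, 0.5015]}
```

View pics/w1z.png

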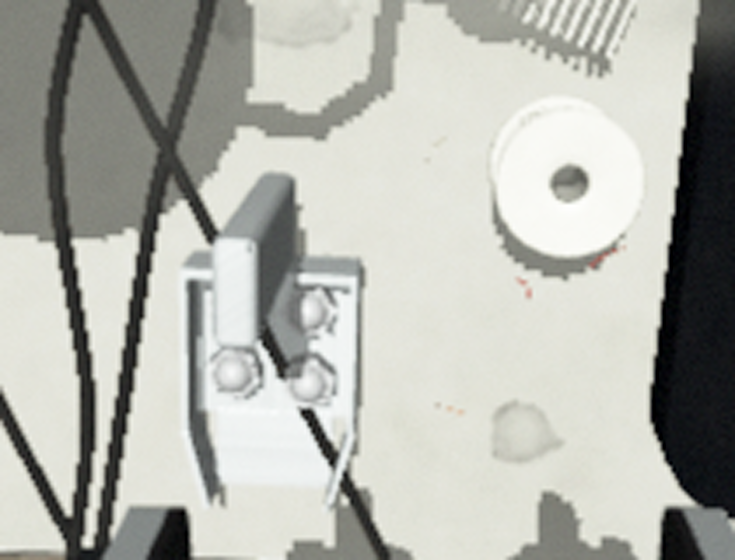

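View pics/w1y.png

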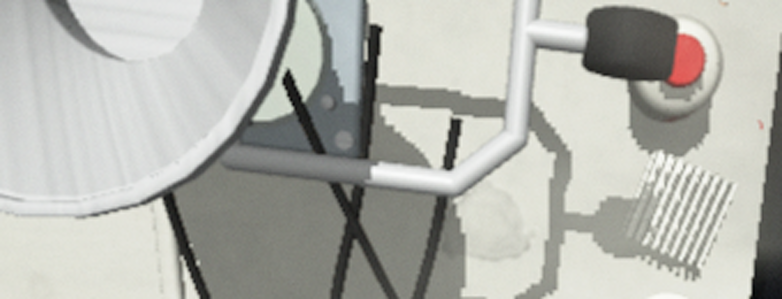

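```bash
python3 - <<'E'
from h import *
import pickle
P=pickle.load(open('w1.pkl','rb'))
S=lambda u,v:("scene",(u/3+140-1/3,v/3+100-1/3)); D=lambda u,v:("side",(u/4+120-.375,v/4+140-.375))
W=lambda u,v:("wrist",(u/3.5+130-.36,v/3.5+100-.36),P); V=lambda u,v:("wrist",(u/2.3-.28,v/2.3-.28),P)
for n,l in [("tab",[S(361,297),D(556,268),W(237,292)]),("knob",[S(333,125),D(436,131),V(629,43)]),
 ("cable",[V(455,120),S(265,295),D(395,345)]),("cable2",[V(290,75),S(185,265),D(322,320)])]:
    X,e=tri(l);print(n,X.round(4),np.round(e,4))
print("tab",onz(*W(237,292)[:2],.095,P)); print("spout",onz(*W(217,487)[:2],.003,P),onz(*W(332,487)[:2],.003,P))
print("walls back",onz(*W(182,257)[:2],.024,P),onz(*W(361,262)[:2],.024,P))
print("tab ends",onz(*W(237,240)[:2],.095,P),onz(*W(237,344)[:2],.095,P))
print("knob",onz(*V(629,43)[:2],.13,P), "xbar",onz(*V(522,130)[:2],.125,P),onz(*V(455,182)[:2],.125,P))
print("plate corner",onz(*V(362,150)[:2],.008,P))
E
```

```text
tab [0.3392 0.2812 0.0951] [0.0011 0.0016 0.0018]
knob [0.4694 0.2233 0.126 ] [0.0006 0.0018 0.0023]
cable [0.4546 0.2932 0.0069] [0.0025 0.0023 0.0003]
cable2 [0.4638 0.3493 0.0555] [0.003  0.0013 0.0022]
tab [0.34066574 0.28227423 0.095     ]
spout [0.24137528 0.30354965 0.003     ] [0.24321071 0.26300918 0.003     ]
walls back [0.33027782 0.31031444 0.024     ] [0.33117326 0.25414456 0.024     ]
tab ends [0.35429644 0.28223636 0.095     ] [0.32666074 0.28231314 0.095     ]
knob [0.470573  0.2248342 0.13     ] xbar [0.44539996 0.25639574 0.125     ] [0.42902728 0.27734005 0.125     ]
plate corner [0.4415636  0.33719271 0.008     ]
```

```bash
python3 -m handwheel '[[[0,0,-2.5,-8,50,0,60],[0,0,-2.5,-8,50,-60,60],[0,0,-2.5,-8,50,-110,60],[0,0,-2.5,-8,50,-150,60],[0,0,-2.5,-8,50,-170,60],[0,0,-2.5,-8,50,-185,60],[0,0,-2.5,-8,50,-185,60],[0,0,-2.5,-8,50,-185,60]]]'; python3 - <<'E'
from h import *
print(np.round(read_state()['joints'],3))
for n in ("scene","side"): 
    a=snapshot(n)[:,:,::-1]; cv2.imwrite(f"pics/{n}2.png",cv2.resize(a[130:290,140:330],None,fx=3,fy=3,interpolation=cv2.INTER_CUBIC))
E
```

```text
clock: 4.92
tcp_pos: [0.3411, 0.2829, 0.0579]
orientation: [-3.14, -0.001, -0.004]
wrist_force: [-0.6, -0.1, 0.3]
width: 0.0601
[ 0.524 -0.222  2.176  0.     1.185  2.095]
```

View pics/side2.png

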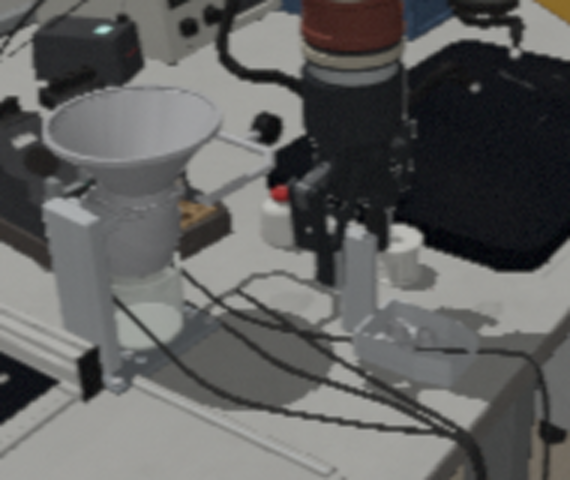

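View pics/scene2.png

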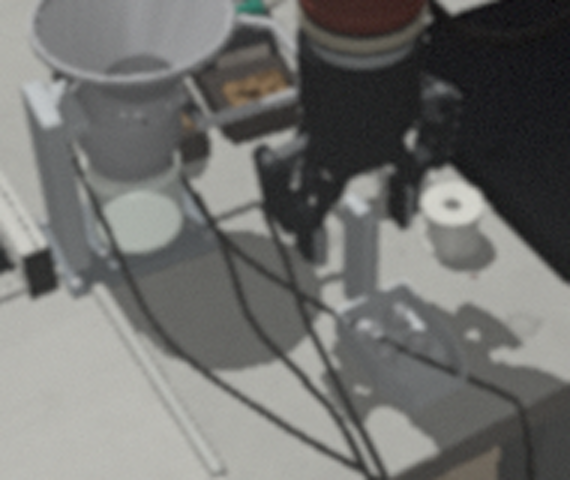

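```bash
python3 - <<'E'
from h import *
for n in ("scene","side"):
  for X in [(.341,.283,.058),(.341,.313,.058),(.341,.253,.058),(.340,.282,.095)]:
    print(n,X,(proj(n,np.array(X))-[140,130])*3)
E
```

```text
scene (0.341, 0.283, 0.058) [354.95188726 243.96149217]
scene (0.341, 0.313, 0.058) [316.12302224 261.05271213]
scene (0.341, 0.253, 0.058) [392.79588882 227.30377748]
scene (0.34, 0.282, 0.095) [357.72396532 204.28720342]
side (0.341, 0.283, 0.058) [351.86637502 271.95984933]
side (0.341, 0.313, 0.058) [330.29351067 290.21988637]
side (0.341, 0.253, 0.058) [372.41802422 254.56420499]
side (0.34, 0.282, 0.095) [353.10619812 231.62274286]
```

```bash
python3 -m handwheel '[[[0,0,0,0,0,0,5],[0,0,0,0,0,0,5],[0,0,0,0,0,0,5],[0,0,0,0,0,0,5],[0,0,0,0,0,0,5],[0,0,0,0,0,0,5]]]'
```

```text
clock: 5.78
tcp_pos: [0.34, 0.2823, 0.0565]
orientation: [-3.141, -0.001, -0.0]
wrist_force: [-0.6, -0.0, 2.1]
width: 0.0112
```

```bash
python3 -m handwheel '[[[0,0,0,0,0,5,5],[0,2,0,0,0,15,5],[0,4,0,0,0,30,5],[0,6,0,0,0,50,5],[0,8,0,0,0,75,5],[0,10,0,0,0,100,5],[0,12,0,0,0,125,5],[0,12,0,0,0,148,5],[0,12,0,0,0,165,5],[0,12,0,0,0,175,5]]]'; python3 - <<'E'
from h import *
print(np.round(read_state()['joints'],3))
for n in ("scene",): 
    a=snapshot(n)[:,:,::-1]; cv2.imwrite(f"pics/{n}3.png",cv2.resize(a[80:290,140:330],None,fx=2.8,fy=2.8,interpolation=cv2.INTER_CUBIC))
E
```

```text
clock: 7.02
tcp_pos: [0.3399, 0.2823, 0.232]
orientation: [-3.124, -0.001, 0.327]
wrist_force: [-0.9, 0.2, -2.8]
width: 0.0113
[ 0.464 -0.282  1.93   0.094  1.681  2.036]
```

View pics/scene3.png

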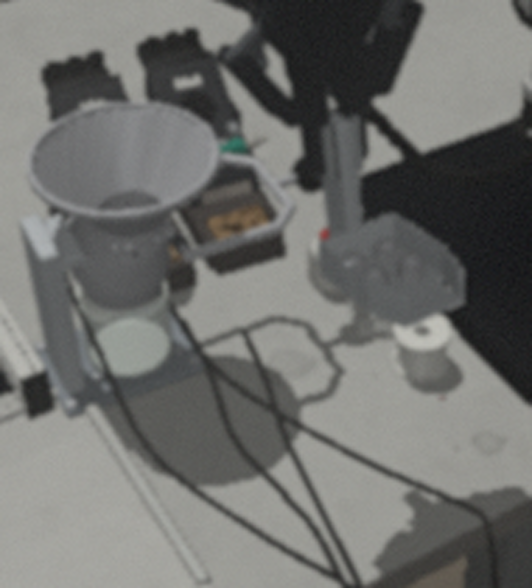

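```bash
python3 -m handwheel '[[[0,0,0,0,0,12,5],[0,0,0,0,0,30,5],[0,0,0,2,1,52,5],[0,0,0,6,3,72,5],[0,0,0,13,6,86,5],[0,0,0,24,10,92,5],[0,0,0,39,15,92,5],[0,0,0,57,21,92,5],[0,0,0,77,28,92,5],[0,0,0,98,36,92,5]]]' && python3 -m handwheel '[[[0,0,0,22,8,0,5],[0,0,0,44,16,0,5],[0,0,0,66,24,0,5],[0,0,0,86,32,0,5],[0,0,0,104,39,0,5],[0,0,0,118,44,0,5],[0,0,0,129,48,0,5],[0,0,0,136,50,0,5],[0,0,0,140,50,0,5],[0,0,0,140,50,0,5]]]'; python3 - <<'E'
from h import *
print(np.round(read_state()['joints'],3))
for n in ("scene","side"): 
    a=snapshot(n)[:,:,::-1]; cv2.imwrite(f"pics/{n}4.png",cv2.resize(a[80:260,80:300],None,fx=2.8,fy=2.8,interpolation=cv2.INTER_CUBIC))
E
```

```text
clock: 8.32
tcp_pos: [0.4389, 0.3185, 0.3223]
orientation: [3.123, 0.0, -0.331]
wrist_force: [-0.7, 0.1, -1.3]
width: 0.0113
clock: 9.57
tcp_pos: [0.5779, 0.3682, 0.3233]
orientation: [3.124, 0.001, -0.329]
wrist_force: [0.2, 0.1, -2.0]
width: 0.0114
[0.424 0.276 1.223 0.089 1.833 2.009]
```

View pics/scene4.png

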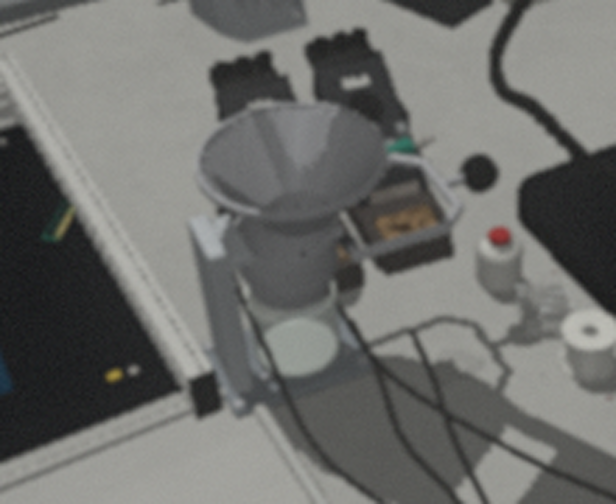

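View pics/side4.png

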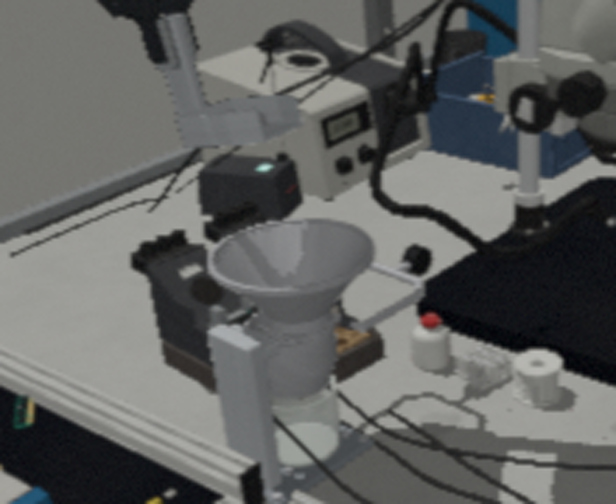

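```bash
python3 -m handwheel '[[[0,-4,0,2,0,-14,5],[0,-12,0,2,0,-34,5],[0,-22,0,-9,0,-37,5],[0,-32,0,-22,0,-40,5],[0,-37,0,-30,0,-36,5],[0,-42,0,-37,0,-32,5],[0,-47,0,-46,0,-28,5],[0,-52,0,-55,0,-24,5],[0,-57,0,-64,0,-21,5],[0,-62,0,-73,0,-18,5]]]'; python3 - <<'E'
from h import *
print(np.round(read_state()['joints'],3))
for n in ("scene","side"): 
    a=snapshot(n)[:,:,::-1]; cv2.imwrite(f"pics/{n}5.png",cv2.resize(a[80:260,80:300],None,fx=2.8,fy=2.8,interpolation=cv2.INTER_CUBIC))
E
```

```text
clock: 10.92
tcp_pos: [0.504, 0.368, 0.306]
orientation: [-2.845, 0.001, -1.331]
wrist_force: [0.7, -1.4, -2.0]
width: 0.0111
[ 0.745 -0.322  1.995 -0.731  0.893  2.618]
```

View pics/scene5.png

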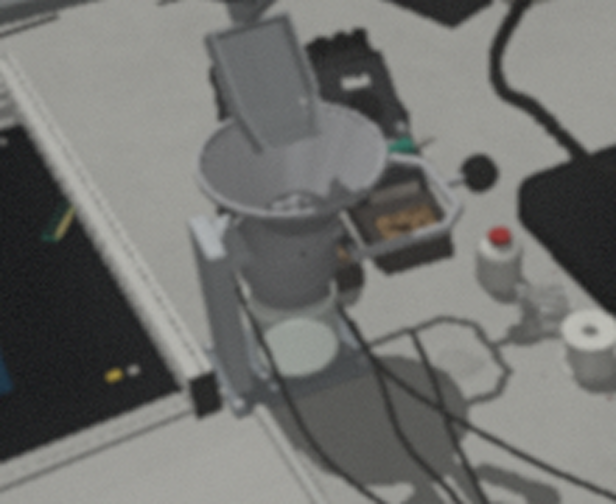

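View pics/side5.png

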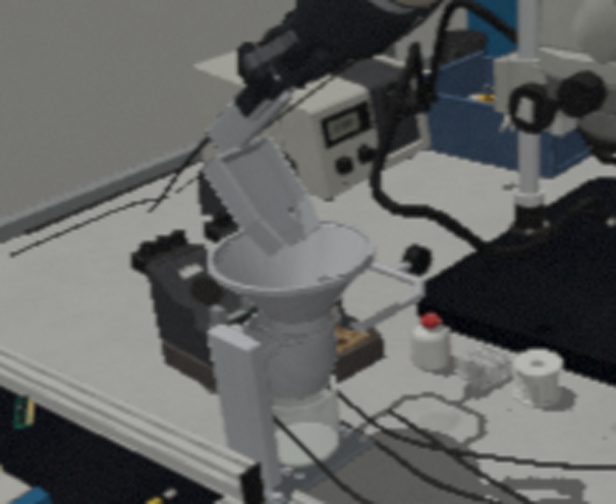

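```bash
python3 -m handwheel '[[[0,-5,0,-10,0,3,5],[0,-10,0,-19,0,4,5],[0,-15,0,-28,0,4,5],[0,-15,0,-28,0,4,5],[0,-15,0,-28,0,4,5]]]'; python3 - <<'E'
from h import *
print(np.round(read_state()['joints'],3))
for n in ("scene","side"): 
    a=snapshot(n)[:,:,::-1]; cv2.imwrite(f"pics/{n}6.png",cv2.resize(a[80:200,120:240],None,fx=4.5,fy=4.5,interpolation=cv2.INTER_CUBIC))
E
```

```text
clock: 11.65
tcp_pos: [0.4792, 0.3568, 0.3247]
orientation: [-2.675, -0.015, -1.616]
wrist_force: [-0.8, 0.9, -1.7]
width: 0.0117
[ 0.811 -0.433  2.128 -1.022  0.828  2.855]
```

View pics/scene6.png

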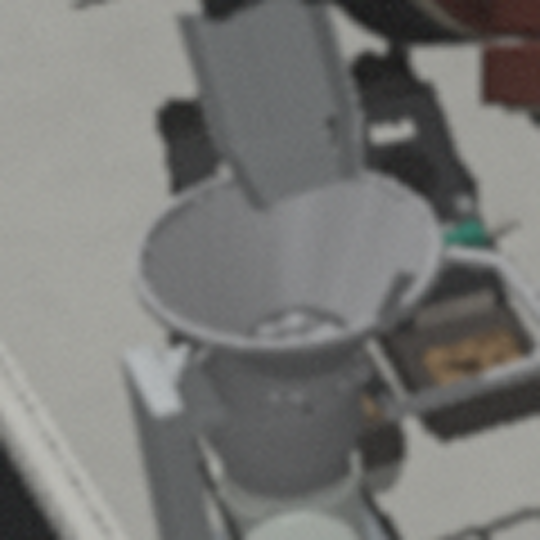

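View pics/side6.png

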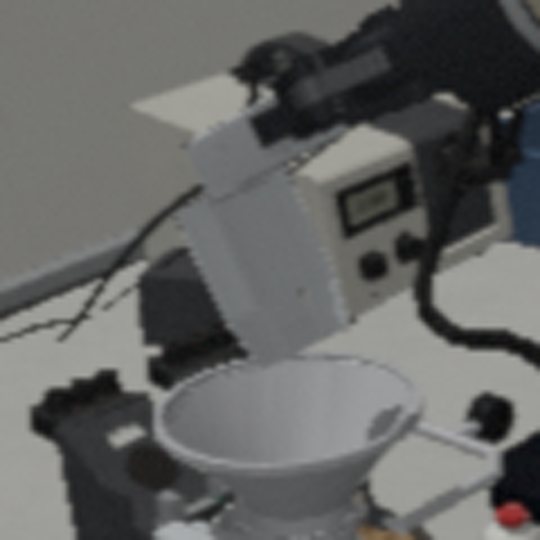

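```bash
python3 -m handwheel '[[[0,10,0,20,8,20,5],[0,20,0,40,11,30,5],[0,30,0,60,11,30,5],[0,40,0,75,11,30,5],[0,50,0,90,11,30,5],[0,60,0,100,11,30,5],[0,62.5,0,100,11,30,5],[0,62.5,0,100,11,30,5]]]'; python3 - <<'E'
from h import *
s=read_state();print(np.round(s['joints'],3))
for n in ("scene","side","wrist"): 
    a=snapshot(n)[:,:,::-1]; cv2.imwrite(f"pics/{n}7f.png",a);cv2.imwrite(f"pics/{n}7.png",cv2.resize(a[90:210,120:240],None,fx=4.5,fy=4.5,interpolation=cv2.INTER_CUBIC))
E
```

```text
clock: 12.75
tcp_pos: [0.5803, 0.3674, 0.3525]
orientation: [-3.123, 0.0, 0.007]
wrist_force: [-0.3, -0.5, -0.9]
width: 0.0114
[0.449 0.151 1.308 0.018 1.678 2.022]
```

View pics/scene7.png

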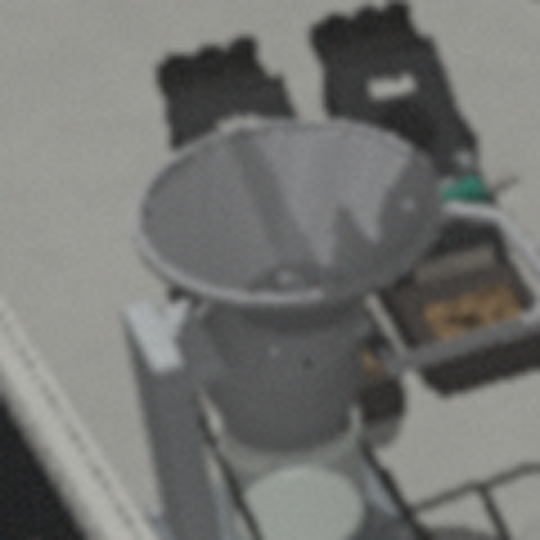

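View pics/wrist7f.png

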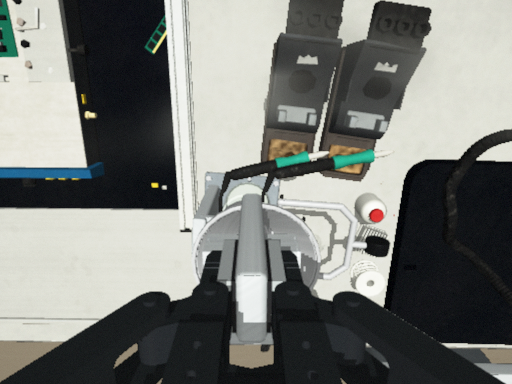

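View pics/scene7f.png

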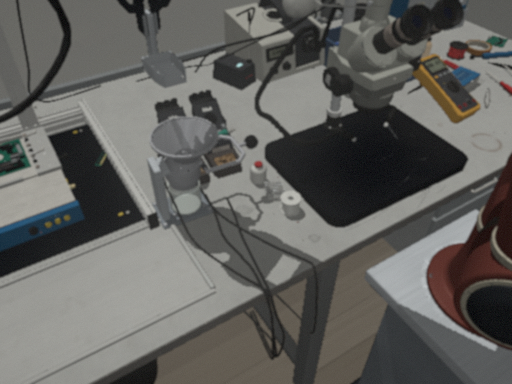

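```bash
python3 - <<'E'
import cv2,numpy as np
a=cv2.imread('pics/scene7f.png')[35:95,130:200];b=cv2.imread('pics/side7f.png')[70:160,100:220]
r=lambda x,f:cv2.resize(x,None,fx=f,fy=f,interpolation=cv2.INTER_CUBIC)
A=r(a,6);B=r(b,4);h=max(A.shape[0],B.shape[0]);o=np.zeros((h,900,3),np.uint8);o[:A.shape[0],:420]=A;o[:B.shape[0],420:900]=B
cv2.imwrite('pics/c7.png',r(o,.88))
E
```

```text
(no output)
```

View pics/c7.png

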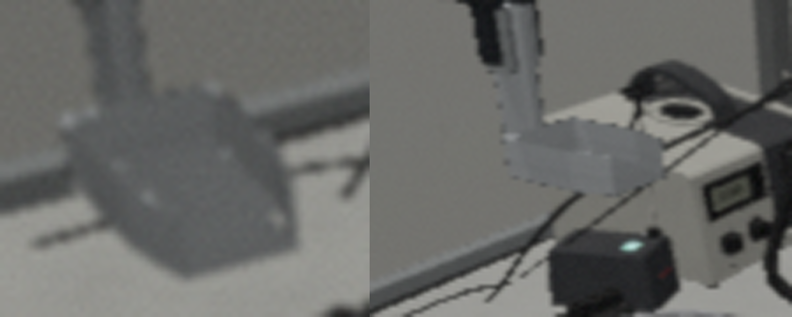

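```bash
python3 -m handwheel '[[[-1,0,0,-20,-7,0,5],[-1,0,0,-60,-21,0,5],[-1,0,0,-110,-39,0,5],[-1,0,0,-160,-57,0,5],[-1,0,0,-205,-72,0,5],[-1,0,0,-230,-81,0,5],[-1,0,0,-240,-85,0,5],[-1,0,0,-240,-85,0,5]]]' && python3 -m handwheel '[[[0,0,0,0,0,-40,5],[0,0,0,0,0,-90,5],[0,0,0,0,0,-140,5],[0,0,0,0,0,-190,5],[0,0,0,0,0,-225,5],[0,0,0,0,0,-250,5],[0,0,0,0,0,-265,5],[0,0,0,0,0,-265,5]]]'; python3 - <<'E'
from h import *
s=read_state();print(np.round(s['joints'],3))
for n in ("scene","side"): 
    a=snapshot(n)[:,:,::-1]; cv2.imwrite(f"pics/{n}8.png",cv2.resize(a[110:290,140:330],None,fx=3,fy=3,interpolation=cv2.INTER_CUBIC))
E
```

```text
clock: 13.9
tcp_pos: [0.3384, 0.2828, 0.3544]
orientation: [-3.139, -0.002, 0.002]
wrist_force: [0.6, -0.2, -2.7]
width: 0.0117
clock: 14.9
tcp_pos: [0.3384, 0.2824, 0.0878]
orientation: [-3.141, -0.001, 0.009]
wrist_force: [-0.7, -0.7, -1.3]
width: 0.0113
[ 0.524 -0.27   2.159  0.003  1.257  2.093]
```

View pics/scene8.png

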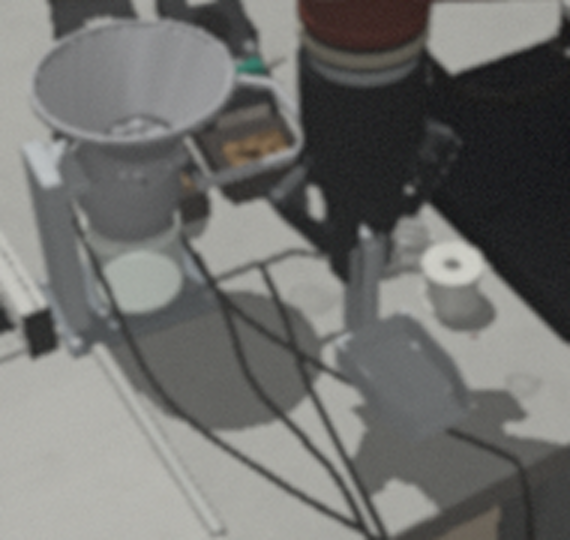

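View pics/side8.png

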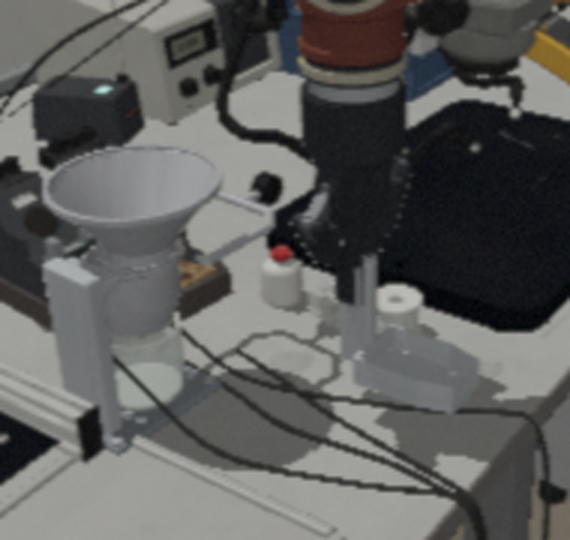

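```bash
python3 -m handwheel '[[[0,0,0,0,0,-12,5],[0,0,0,0,0,-22,5],[0,0,0,0,0,-28,5],[0,0,0,0,0,-30,5],[0,0,0,0,0,-30.5,5],[0,0,0,0,0,-30.5,5]]]'; python3 -c "
from h import *
s=read_state();print(s['wrist_force'],s['tcp_pos'],s['orientation'])"
```

```text
clock: 15.75
tcp_pos: [0.3389, 0.2828, 0.0586]
orientation: [-3.14, -0.001, 0.005]
wrist_force: [0.2, -1.3, -1.4]
width: 0.0113
[ 0.23488356 -1.32200934 -1.41093116] [0.33886306 0.28284417 0.05862213] [-3.13958305e+00 -1.43238602e-03  4.66696502e-03]
```

Not in contact yet (force still equals the scoop's weight); go down a couple of mm.

```bash
python3 -m handwheel '[[[0,0,0,0,0,-1,5],[0,0,0,0,0,-2,5],[0,0,0,0,0,-2,5]]]'; python3 -c "
from h import *
s=read_state();print(s['wrist_force'],s['tcp_pos'])"
```

```text
clock: 16.12
tcp_pos: [0.3388, 0.2828, 0.0565]
orientation: [-3.14, -0.001, 0.005]
wrist_force: [-0.1, 0.1, -0.0]
width: 0.0113
[-0.11142696  0.12884871 -0.00762267] [0.33882211 0.28281434 0.05654441]
```

Weight now unloaded onto the bench. Release.

```bash
python3 -m handwheel '[[[0,0,0,0,0,0,50],[0,0,0,0,0,0,50],[0,0,0,0,0,0,50],[0,0,0,0,0,0,50],[0,0,0,0,0,60,50],[0,0,0,0,0,120,50],[0,0,0,0,0,180,50],[0,0,0,0,0,230,50],[0,0,0,0,0,230,50]]]'; python3 - <<'E'
from h import *
s=read_state();print(np.round(s['joints'],3))
for n in ("scene","side","wrist"): 
    a=snapshot(n)[:,:,::-1]; cv2.imwrite(f"pics/{n}9f.png",a);cv2.imwrite(f"pics/{n}9.png",cv2.resize(a[110:290,140:330],None,fx=3,fy=3,interpolation=cv2.INTER_CUBIC))
E
```

```text
clock: 17.25
tcp_pos: [0.3406, 0.2839, 0.2923]
orientation: [-3.135, -0.002, -0.009]
wrist_force: [-0.2, 0.4, 0.2]
width: 0.0496
[ 0.525 -0.437  1.937  0.003  1.633  2.095]
```

View pics/side9.png

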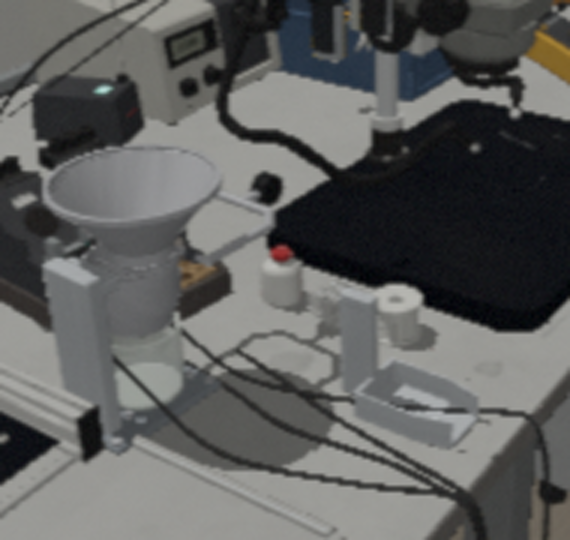

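View pics/wrist9f.png

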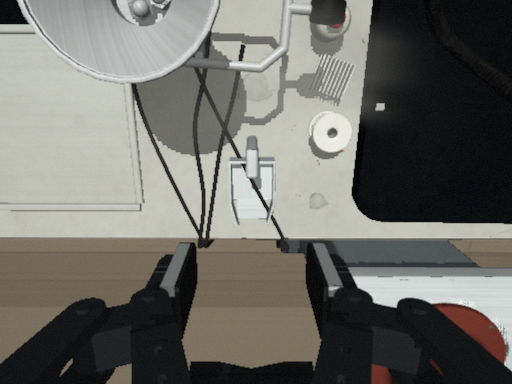

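```bash
python3 -m handwheel '[[[0,0,10,15,-7,0,50],[0,0,20,30,-15,0,50],[0,0,30,45,-22,0,50],[0,0,40,60,-30,0,50],[0,0,50,75,-37,0,50],[0,0,60,90,-45,0,50],[0,0,70,105,-52,0,50],[0,0,80,120,-60,0,50],[0,0,90,129,-60,0,50],[0,0,90,129,-60,0,50]]]'; python3 - <<'E'
from h import *
s=read_state();print(np.round(s['joints'],3),s['orientation'])
import pickle
P=camera_params('wrist');pickle.dump(P,open('w2.pkl','wb'))
for n in ("wrist",): 
    a=snapshot(n)[:,:,::-1]; cv2.imwrite(f"pics/{n}10.png",cv2.resize(a,None,fx=1.56,fy=1.56,interpolation=cv2.INTER_CUBIC))
E
```

```text
clock: 18.65
tcp_pos: [0.4671, 0.2223, 0.2838]
orientation: [-2.223, -2.219, 0.012]
wrist_force: [1.6, -0.0, -0.3]
width: 0.0502
[ 0.302 -0.229  1.79  -0.003  1.587  0.303] [-2.22260419 -2.21884486  0.01195987]
```

View pics/wrist10.png

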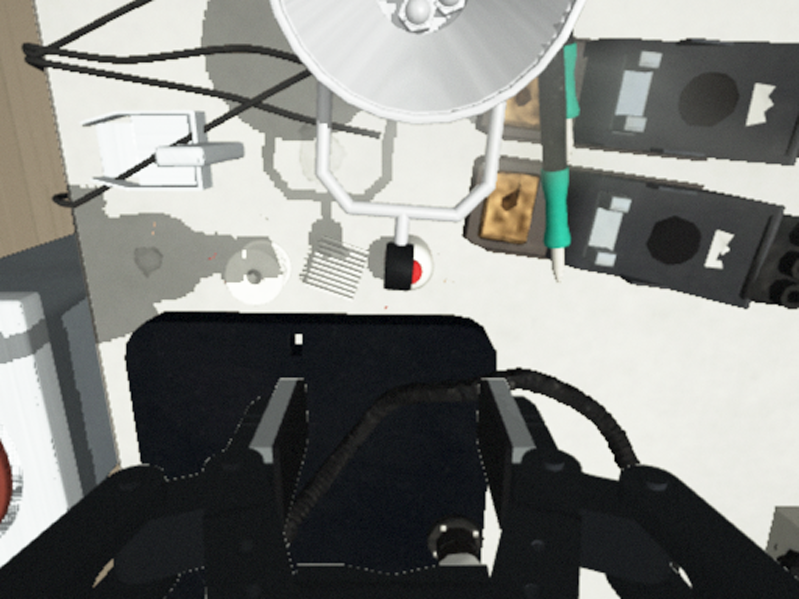

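```bash
python3 - <<'E'
from h import *
import pickle
P=pickle.load(open('w2.pkl','rb'))
f=1.5625;f=1.56
for n,uv,z in [("knobL",(385,267),.13),("knobR",(413,267),.13),("knob top edge",(399,244),.125),("knob bot",(399,290),.125),("stem",(402,228),.125),("bar",(402,212),.125),("armL",(325,150),.125),("armR",(496,150),.125),("rimbottom",(431,121),.19)]:
    print(n,onz("wrist",(uv[0]/f,uv[1]/f),z,P).round(4))
E
```

```text
knobL [0.4632 0.2247 0.13  ]
knobR [0.4793 0.2247 0.13  ]
knob top edge [0.4713 0.237  0.125 ]
knob bot [0.4713 0.2093 0.125 ]
stem [0.4729 0.2463 0.125 ]
bar [0.4729 0.2554 0.125 ]
armL [0.4308 0.2892 0.125 ]
armR [0.5239 0.2891 0.125 ]
rimbottom [0.4841 0.3038 0.19  ]
```

```bash
python3 -m handwheel '[[[0,0,-4.5,4,1,-20,40],[0,0,-4.5,4,1,-60,40],[0,0,-4.5,4,1,-100,40],[0,0,-4.5,4,1,-140,40],[0,0,-4.5,4,1,-165,40],[0,0,-4.5,4,1,-177,40],[0,0,-4.5,4,1,-177,40],[0,0,-4.5,4,1,-177,40]]]'; python3 - <<'E'
from h import *
s=read_state();print(np.round(s['joints'],3),s['orientation'])
n="wrist"
a=snapshot(n)[:,:,::-1]; cv2.imwrite(f"pics/{n}11.png",cv2.resize(a,None,fx=1.5,fy=1.5,interpolation=cv2.INTER_CUBIC))
E
```

```text
clock: 19.7
tcp_pos: [0.4725, 0.2241, 0.1108]
orientation: [2.305, 2.132, -0.003]
wrist_force: [0.2, -0.5, -0.2]
width: 0.0403
[ 0.302 -0.085  1.957 -0.003  1.27   0.381] [ 2.30491801  2.13177684 -0.0025985 ]
```

View pics/wrist11.png

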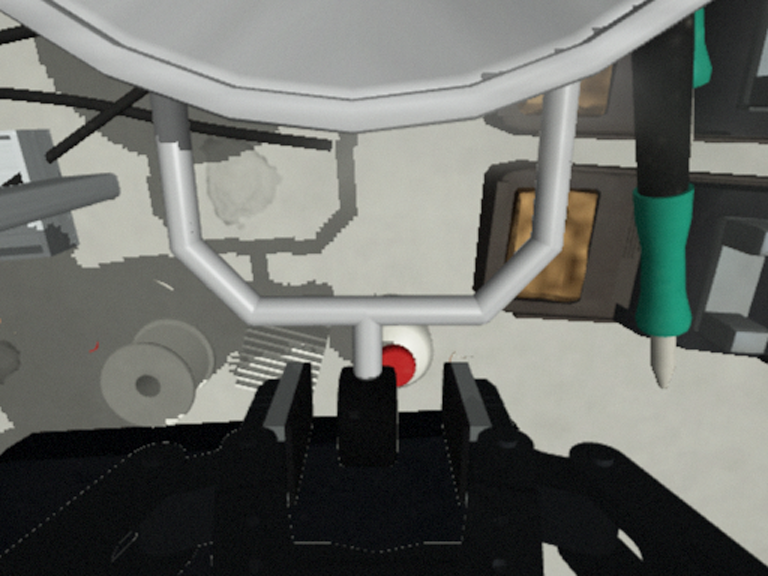

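```bash
python3 -m handwheel '[[[0,0,0,-2,0,-4,40],[0,0,0,-2,0,-4,40],[0,0,0,-2,0,-4,8],[0,0,0,-2,0,-4,8],[0,0,0,-2,0,-4,8],[0,0,0,-2,0,-4,8],[0,0,0,-2,0,-4,8]]]'; python3 - <<'E'
from h import *
s=read_state();print(np.round(s['joints'],3),s['wrist_force'])
n="wrist"
a=snapshot(n)[:,:,::-1]; cv2.imwrite(f"pics/{n}12.png",cv2.resize(a,None,fx=1.5,fy=1.5,interpolation=cv2.INTER_CUBIC))
E
```

```text
clock: 20.62
tcp_pos: [0.4698, 0.2237, 0.1056]
orientation: [2.305, 2.133, -0.005]
wrist_force: [0.0, -0.2, 2.3]
width: 0.0151
[ 0.303 -0.083  1.965 -0.003  1.262  0.381] [ 0.04280577 -0.20629707  2.27686968]
```

View pics/wrist12.png

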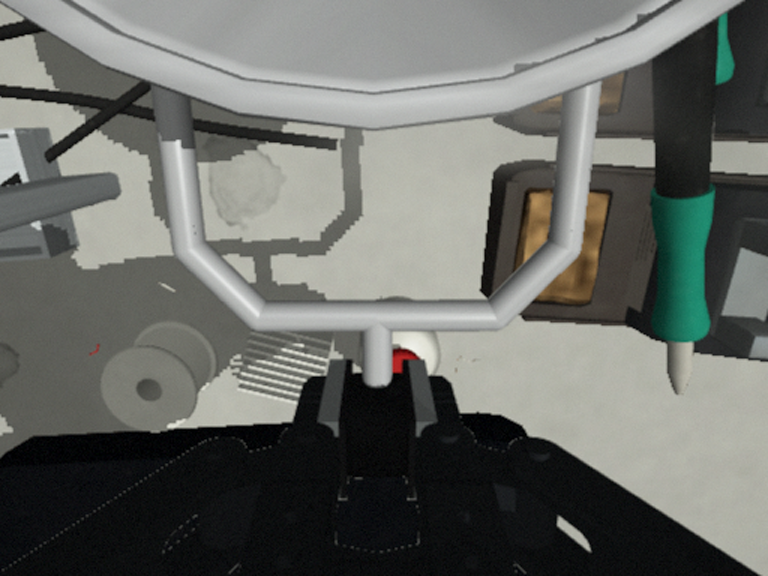

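```bash
python3 -m handwheel '[[[0,0,0,0,0.7,12.5,8],[0,0,0,0.2,2.6,25,8],[0,0,0,0.6,7.2,41,8],[0,0,0,1.1,14,56.3,8],[0,0,0,1.1,14,56.3,8],[0,0,0,1.1,14,56.3,8]]]'; python3 - <<'E'
from h import *
s=read_state();print(np.round(s['joints'],3),s['wrist_force'],s['moment'])
n="wrist"
a=snapshot(n)[:,:,::-1]; cv2.imwrite(f"pics/{n}13.png",cv2.resize(a,None,fx=1.5,fy=1.5,interpolation=cv2.INTER_CUBIC))
E
```

```text
clock: 21.42
tcp_pos: [0.4708, 0.2378, 0.1616]
orientation: [2.305, 2.133, -0.005]
wrist_force: [1.6, -0.3, -2.8]
width: 0.0149
[ 0.328 -0.127  1.906 -0.002  1.365  0.406] [ 1.5700399  -0.28857186 -2.75597326] [ 0.0673945  -0.39620219  0.12261447]
```

View pics/wrist13.png

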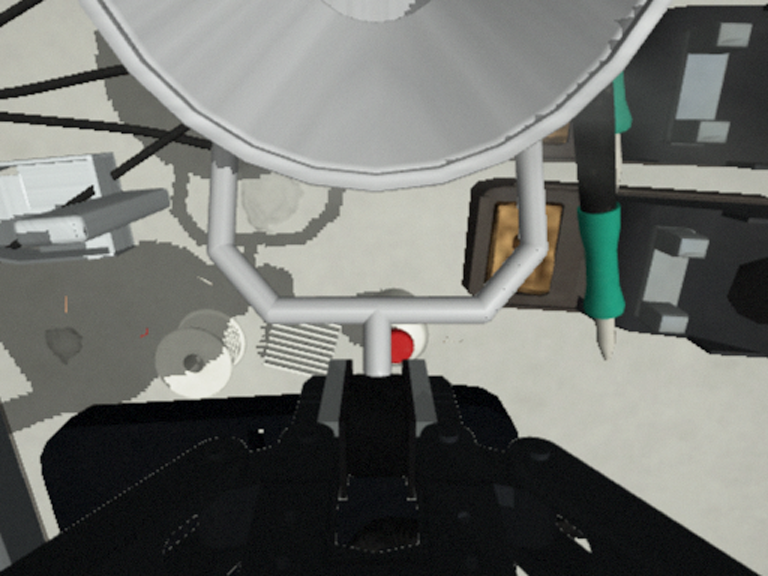

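```bash
python3 -m handwheel '[[[0,0,0,0.7,8.9,14.2,8],[0,0,0,1.5,19.6,27.1,8],[0,0,0,2.5,32,38.3,8],[0,0,0,3.6,45.8,47.6,8],[0,0,0,3.6,45.8,47.6,8],[0,0,0,3.6,45.8,47.6,8],[0,0,0,3.6,45.8,47.6,8],[0,0,0,3.6,45.8,47.6,8]]]'; python3 - <<'E'
from h import *
s=read_state();print(np.round(s['joints'],3),s['wrist_force'],s['moment'])
for n in ("scene","side","wrist"):
    a=snapshot(n)[:,:,::-1]; cv2.imwrite(f"pics/{n}14.png",cv2.resize(a,None,fx=1.5,fy=1.5,interpolation=cv2.INTER_CUBIC) if n=="wrist" else cv2.resize(a[110:290,140:330],None,fx=3,fy=3,interpolation=cv2.INTER_CUBIC))
E
```

```text
clock: 22.48
tcp_pos: [0.4741, 0.283, 0.2084]
orientation: [2.306, 2.132, -0.008]
wrist_force: [2.6, -3.0, -8.2]
width: 0.0148
[ 0.405 -0.103  1.804 -0.003  1.445  0.483] [ 2.57397704 -2.96318825 -8.22551602] [-0.79095636 -0.51933885  0.12895947]
```

View pics/wrist14.png

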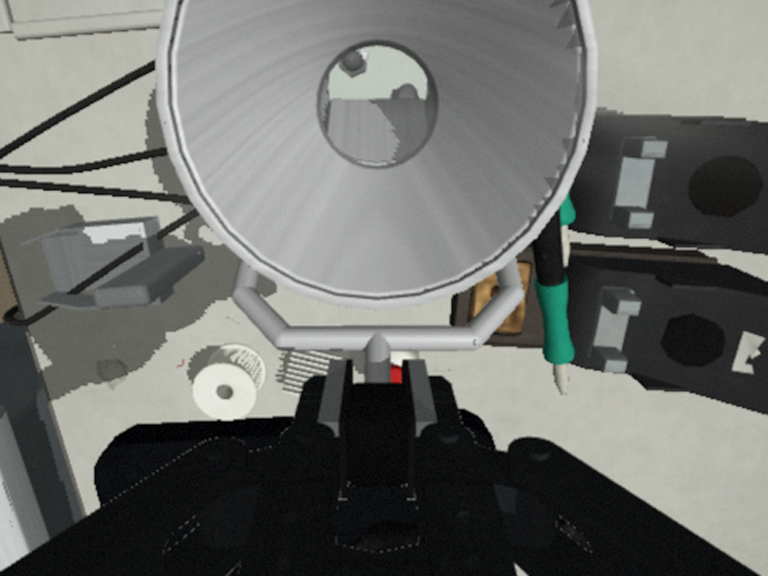

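View pics/scene14.png

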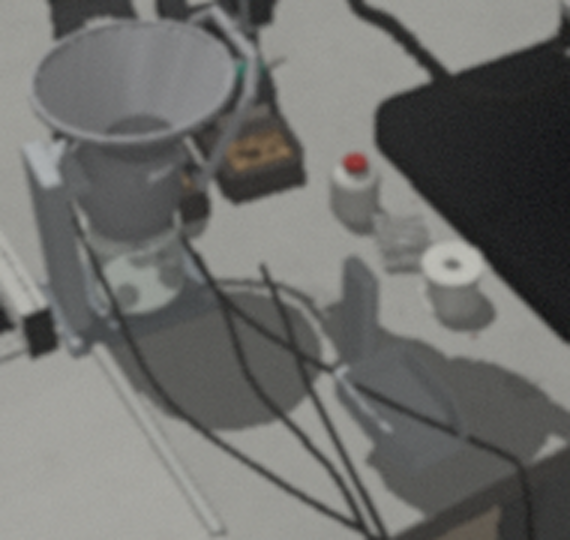

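View pics/side14.png

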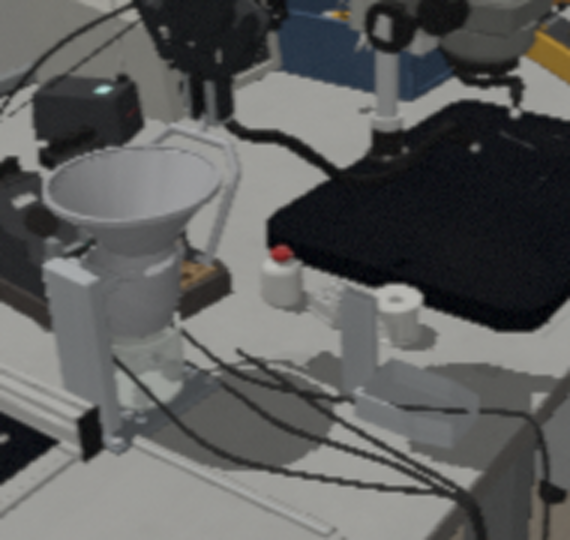

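```bash
python3 - <<'E'
from h import *
h=np.array([.4807,.3431,.125]);d=np.array([.078,.997,0]);z=np.array([0,0,1])
for f in (48,54,57,60,63,66,72):
    c,s=np.cos(np.radians(f)),np.sin(np.radians(f))
    X=h-.088*c*d+.088*s*z;print(f,"bar wrist",(proj("wrist",X)*1.5).round(1), [ (proj("wrist",X+sg*np.array([.03,0,0]))*1.5).round(1).tolist() for sg in(-1,1)])
for n in ("scene","side"):
    a=snapshot(n)[:,:,::-1]; u=proj(n,np.array([.4835,.382,.03])).astype(int);print(u)
    cv2.imwrite(f"pics/{n}15.png",cv2.resize(a[u[1]-32:u[1]+28,u[0]-32:u[0]+32],None,fx=9,fy=9,interpolation=cv2.INTER_CUBIC))
E
```

```text
48 bar wrist [380.  359.5] [[293.8, 365.4], [466.9, 353.4]]
54 bar wrist [380.1 347.6] [[290.0, 353.9], [471.0, 341.3]]
57 bar wrist [380.2 340.3] [[288.1, 346.7], [473.1, 333.8]]
60 bar wrist [380.2 332. ] [[286.2, 338.6], [475.2, 325.3]]
63 bar wrist [380.3 322.7] [[284.3, 329.6], [477.2, 315.8]]
66 bar wrist [380.3 312.5] [[282.4, 319.5], [479.3, 305.4]]
72 bar wrist [380.5 289. ] [[278.8, 296.4], [483.2, 281.5]]
[183 196]
[185 231]
```

View pics/scene15.png

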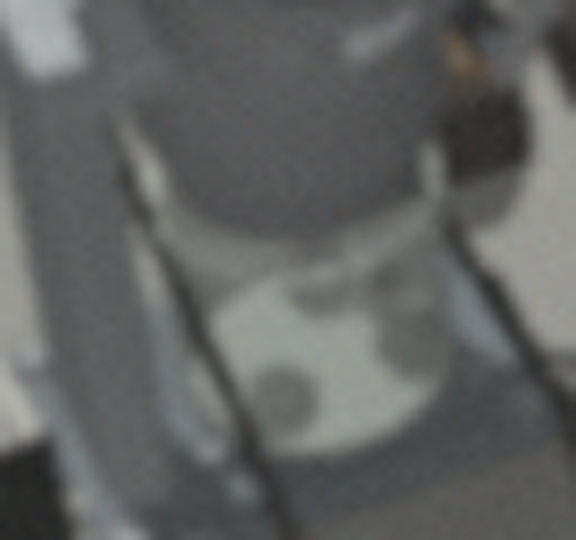

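View pics/side15.png

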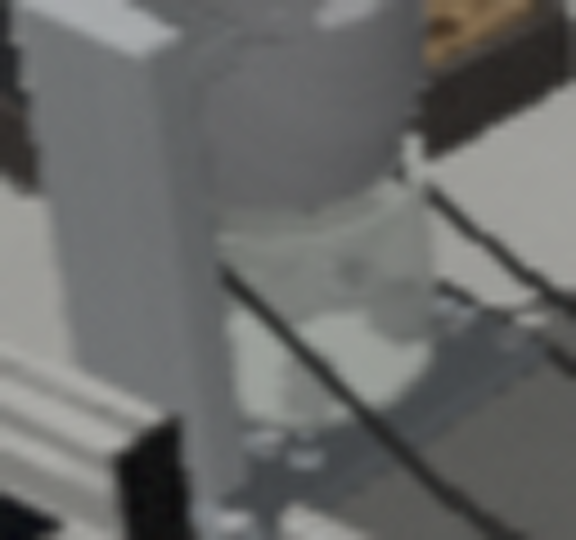

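```bash
python3 - <<'E'
from cell import *
s=read_state();print(s['clock'],s['width'],s['wrist_force'],abs(s['qvel']).max());print(finish_job())
E
```

```text
22.725 0.015351407848755314 [ 3.20661847 -3.22030686 -9.26908163] 0.0018034052732186694
the job is handed in; nothing more can be done
None
```

I handed the job in at 22.7 s of the 72 s allowed, with the gripper still holding the lever at about 60° open. `finish_job` gives no verdict, so the points below are my own checks.

**What I did:** I gripped the scoop by its tab and carried it slightly spout-up. I tipped it over the funnel to just over 60°, and the camera then showed the tray empty. I set the scoop back down at its old spot, opening the fingers only once the bench had taken its weight. Then I gripped the knob across its 16 mm and lifted the lever along its arc.

**Last checks:**
- **Gate:** the tool position gave about 59.6° and the lever's cross bar in the wrist picture about 58°. The arm was still, the finger opening was 15 mm, and the wrist felt about 9 N down.
- **Nuts:** the funnel looked empty from above. In the scene picture I counted four nuts in the jar, but two of them overlap, so that count is fairly sure rather than certain.
- **Scoop and bystanders:** the scoop stands upright and empty, and the heatsink, reel and bottle looked unmoved.

**What disagreed or went short:**
- **Funnel centre:** my first estimate was about 12 mm off in x compared with the later wrist view. The pour still went in.
- **Pour tilt:** the last part of the tilt stopped at 62° instead of 65°. Joint 4 had reached its lower limit, reading -1.022 against the stated -1.02, and I backed off straight away.
- **Knob force:** at the end this was somewhat higher than the spring alone would give, because the arm was also pulling slightly outward along the lever.

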